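# Tighten the tube stand's clamp bolt with the flipped hex key

### The job

The clamp bolt on the pillar of the tube stand is only finger-tight and stiff. Pick up the larger L-shaped hex key, flip it round so that its short arm goes fully home in the bolt's socket and its long arm sticks out level to the side as a lever, then press the long arm down to turn the bolt until it comes up hard against its stop. Leave the key sitting in the bolt and do not shift the smaller hex key.

Things in the scene. Friction and masses are not known exactly. Their poses are not given: they have to be found in the camera images.
- key_mid (a point): Middle of the long arm of the larger L-shaped hex key (dark steel, 14 mm thick, 0.28 kg), on its centre line, 7 mm above the bench as it lies flat. x runs along the long arm to the free end 80 mm off; the elbow is at -80 mm; the short arm leaves it along +y. It stays this way up: a turn about the vertical flips it for use.
- key_tip (a point): Centre of the end of the larger key's short arm, which goes into the bolt: at x -80, y +75, z 0 mm from key_mid in the key's axes.
- socket_mouth (a point): Centre of the open front of the bolt's head (steel, 48 mm across), 140 mm up. Fixed frame: x level, straight out of the socket, roughly away from the robot; z up. A cone 40 mm wide narrows in 24 mm to the 17 mm wide socket; floor at x = -44 mm. The key enters with its long arm level, reaching 160 mm to +y from the bolt's axis. Let go, it stays in and sags about 15 degrees.
- stand: Tube stand, fixed; origin under its pillar on the bench, same axes as socket_mouth. Grey pillar 60 (x) by 50 (y) mm, 190 mm tall, with the bolt on its +x face, head 48 mm proud. Foot x -93 to 57, y -65 to 65, 14 mm high. A boom with three tubes runs 200 mm to -y, 200 mm high at most; the +y side is free for the key.
- bolt (a joint): Turn of the clamp bolt in rad: starts at 0 to 0.08, grows as it tightens (clockwise facing the head: the +y side goes down), hard stop at 0.40. Stiff: 0.7 Nm, 6 to 7 N down at 110 mm from the axis; stays where left. The key has some 15 degrees of play, so its long arm is about 40 degrees below level at the stop.
- small_key_mid (a point): Middle of the long arm of a smaller hex key (6 mm thick, arms 90 and 32 mm) lying flat near the larger one, on its centre line 3 mm up: the wrong size, to be left where it lies.
Mind the look-alikes: they are no part of the job. What is shaped like the part that bears key_mid but purple or red is not meant.

How it is judged (in metres and radians):
On the way:
1. the larger key's short arm is in the socket (tip at least 28 mm below the mouth) before the bolt has been turned past 0.2 rad (x of key_tip in the frame of socket_mouth below -0.028 m and distance between key_tip and socket_mouth below 0.052 m and angle between the y axis of key_tip and the x axis of socket_mouth, either way round below 0.4 rad and value of joint bolt below 0.2 rad), for 0.2 s.
At the end, for the whole second after the job is handed in: The bolt has been turned to at least 0.28 rad (stop at 0.40), the larger key's short arm is still in its socket with the tip at least 26 mm below the mouth, and the smaller key is within 30 mm of where it lay (value of joint bolt above 0.28 rad and x of key_tip in the frame of socket_mouth below -0.026 m and distance between key_tip and socket_mouth below 0.052 m and distance of small_key_mid from where it was at the start of the episode below 0.03 m); the robot touches nothing.
It fails at once if the smaller hex key is shifted by more than 30 mm (distance of small_key_mid from where it was at the start of the episode above 0.03 m).
It also fails if it takes over 48 s, if anything falls off the work surface, if the arm or the gripper's body presses on something with over 40 N, if the wrist force passes 120 N, or if a joint passes its speed limit or range.

### The arm

A 7-joint arm with a two-finger parallel gripper is mounted at the origin on the work surface. World frame = base frame: x ahead of the robot, y to its left, z up, the work surface at z = 0. Lengths are in m, angles in degrees, forces in N, time in s.
With the tool pointing down it reaches from about 0.4 to 0.85 m from the base axis. Payload 10.4 kg.
Tool frame: the origin (TCP) lies between the finger pads; the fingertips stand ctrl.tip_reach ahead of it and the grasp point (between the pads) is the TCP (ctrl.tip_reach is the distance from the TCP to the fingertips, in m); z points along the fingers, y is the line along which they close (so a half turn about z gives the same grasp; the last joint's range is limited). The gripper opens to 87 mm and grips with 3 to 60 N. Pads are 19 mm wide; open, the fingers measure 117 mm over their backs; the gripper's body (75 mm by 190 mm) begins 51 mm behind the grasp point.
Start: joints at [-65.18, 19.034, -3.707, 83.658, 1.238, 77.344, -5.071], TCP at [0.275, 0.561, 0.242] pointing down, gripper open.
Joint ranges: [-148.97, 148.97], [-28.65, 121.19], [-84.17, 76.75], [9.2, 138.47], [-72.65, 252.65], [3.7, 117.97], [-149.18, 149.18]. Speed limits (degrees/s): [127.2, 127.2, 159.86, 159.86, 180, 180, 180].

### API

Orientations are given as [roll, pitch, yaw] about the fixed x, y, z axes, in that order (R = Rz(yaw) Ry(pitch) Rx(roll)).
In Python, from rig import telemetry, get_image, camera_model, ctrl gives the robot as it stands.
- The arm moves only by the shell command python3 -m crank 'ROWS' [FORCE]. ROWS is JSON, a list that holds one entry, the list of rows, each a list of 7 numbers: the turn, a rotation vector about the tool's x, y, z in rad, then the shift along the tool's x, y, z in mm, then the gripper command: -1 is shut, 1 is fully open, values between are in proportion. In form: [[[wx, wy, wz, x, y, z, jaw], ...]]. A call has 1 to 8 rows; each row is the pose to reach, as a shift and turn from the pose commanded when the call began, along the tool's axes at that moment; what a row does not reach only later rows make up. A row lasts 1/12 s, in which the tool goes at most 41.7 mm and 7.16 degrees, less where a joint would pass 70% of its speed; a pose out of reach is approached as far as the arm can. A call with a gripper value outside its range is refused whole. The fingers move at their own pace and stop on an object; FORCE is the grip in N (left out, the last holds). Time passes only in rows, so rows that repeat a pose let the fingers close. It gives the time, the measured TCP pose, the force, the opening and the grip force at its end, in the units of the state.
- telemetry.read_state(): the state, without advancing time (a new reading comes with each control period).
- get_image(name): name is "scene" or "top" or "wrist"; returns the picture (420x560x3 uint8, red, green, blue); there is no depth.
- camera_model(name): a dict with "fov_y" (degrees; the focal length in pixels is half the picture's height over the tangent of half this angle, whatever the lens; pixels are square), "cx", "cy" (the principal point, pixels), "world_from_camera" (4x4, takes a point from camera to world coordinates). Camera axes: x right, y up, looking along -z (the intrinsics and any distortion apply to the point x, -y, -z); pixel columns grow to the right and rows downward; lengths in m; the calibration is good to about 2 mm. A picture is of the moment at which its call begins: read the wrist's pose just before it. camera_model takes no time and is no camera call; for the wrist camera it gives the pose at the moment of the call.
- ctrl.hand_in(): hands the job in; it is judged then, once.
The state is a dict: "clock": time; "joint_positions": joint angles; "joint_velocities": joint speeds; "effort": joint torques, N m; "eef_pos": TCP position; "tcp_rot": TCP orientation; "wrist_force": force on the tool from outside, world axes, zero at the start; "ft_torque": the same for the moment, N m; "gripper_width": finger opening in m; "gripper_force": force on a finger pad.
Only numpy, scipy, OpenCV 4.12 (cv2) and the standard library are available. Lean on these libraries where they do the work, as an engineer would, in place of code of your own. Each camera call takes 0.05 s, during which the arm holds its last target. There are 200 camera calls.

## Working session

There is one attempt and no reset: what is moved stays moved. The work goes in short steps, Python scripts to look and compute and a shell command to move; the robot and the scene stay as the last step left them, time stands still between calls to the robot, and variables do not carry over. Pictures are saved under pics/ and viewed, at most 10 in all, crops included, and the job is handed in when it is done.

```bash
ls; mkdir -p pics; python3 - <<'E'
from rig import telemetry,get_image,camera_model,ctrl
import cv2
print(telemetry.read_state(), ctrl.tip_reach)
for n in ("scene","top"):
    print(n,camera_model(n)); cv2.imwrite(f"pics/{n}0.png",get_image(n)[:,:,::-1])
E
```

```text
pics
{'clock': 0.0, 'joint_positions': array([-65.18009424,  19.07069833,  -3.70799736,  83.7070567 ,
         1.23891692,  77.34397544,  -5.07063644]), 'joint_velocities': array([ 0.05876966,  0.02842803, -0.03296238,  0.05480602,  0.07145787,
       -0.03978871,  0.0009299 ]), 'effort': array([-1.16248997e-03, -6.23257756e+01,  2.37811042e-02, -3.89903247e+01,
       -6.14690362e-02,  3.96191992e-02,  1.38557498e-04]), 'eef_pos': array([0.27494555, 0.56086007, 0.24075913]), 'tcp_rot': array([-1.79918321e+02,  4.88421946e-03,  1.53887683e+02]), 'wrist_force': array([ 0.37390094, -0.35862192,  0.56933246]), 'ft_torque': array([0.06508484, 0.03847028, 0.00061454]), 'gripper_force': 0.0, 'gripper_width': 0.08664193108153312} 0.019
scene {'fov_y': 46.91312162257189, 'cx': 279.22976508296847, 'cy': 208.53003687314958, 'world_from_camera': array([[-0.79502472, -0.33309989,  0.5069321 ,  1.06571715],
       [ 0.6065673 , -0.44131123,  0.66130213,  0.98920687],
       [ 0.00343517,  0.83323998,  0.55290084,  0.74518573],
       [ 0.        ,  0.        ,  0.        ,  1.        ]])}
top {'fov_y': 47.56554179210652, 'cx': 275.7753914156991, 'cy': 211.00007276221734, 'world_from_camera': array([[-0.0032196 ,  0.99494133, -0.10040611,  0.3756932 ],
       [-0.99998287, -0.0036941 , -0.00454024,  0.21111186],
       [-0.00488819,  0.10038977,  0.99493618,  1.12399589],
       [ 0.        ,  0.        ,  0.        ,  1.        ]])}
```

View pics/top0.png

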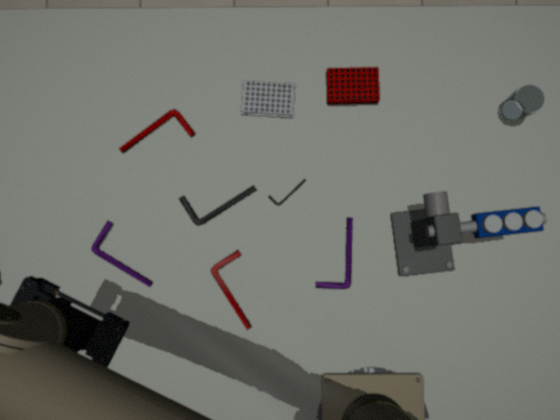

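View pics/scene0.png

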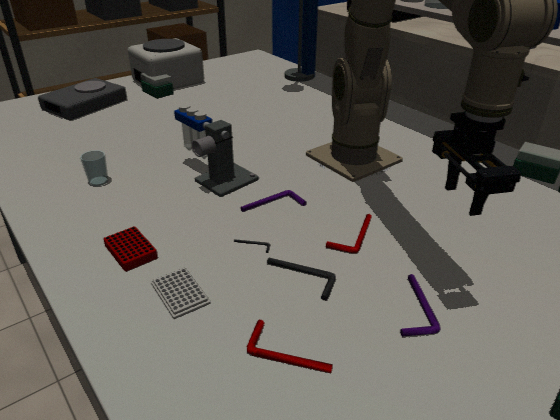

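Top view: two dark-steel L keys, the large one (elbow ~199,222, free end ~256,187, short end ~182,197) and the small thin one (elbow ~279,205). The red ones (175,111; 213,270) and purple ones (95,248; 348,286) are decoys. The large dark-grey key fits (colour and thickness). I'll confirm it in an enlarged crop, with the stand alongside.

```bash
python3 - <<'E'
import cv2,numpy as np
im=cv2.imread("pics/top0.png")
a=cv2.resize(im[170:240,170:310],None,fx=5,fy=5,interpolation=cv2.INTER_CUBIC)   # 700x350
cv2.imwrite("pics/keycrop.png",a)
b=cv2.resize(im[180:285,380:480],None,fx=5,fy=5,interpolation=cv2.INTER_CUBIC)
cv2.imwrite("pics/standcrop.png",b)
E
```

```text
(no output)
```

View pics/keycrop.png

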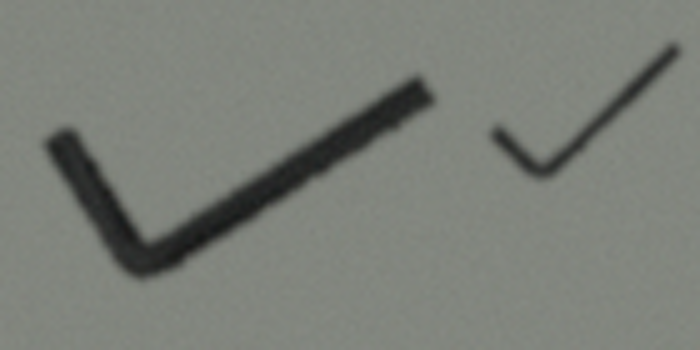

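View pics/standcrop.png

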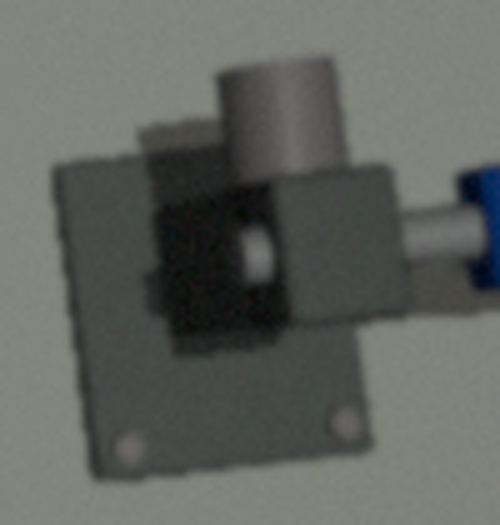

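Crop confirms: big dark key with elbow ≈(199,222), thin small one ≈(278,204). Stand crop: foot corners (55,167), (95,478), (370,448), pillar-top corners (272,183), (392,165), (408,315), (290,328) and bolt head on top. Fit both poses.

```bash
cat > h.py <<'E'
import numpy as np
from scipy.optimize import least_squares
from scipy.spatial.transform import Rotation as R
from rig import telemetry,get_image,camera_model
def project(cm,P):
    W=np.array(cm["world_from_camera"]); p=(np.atleast_2d(P)-W[:3,3])@W[:3,:3]
    f=210/np.tan(np.radians(cm["fov_y"])/2)
    return np.c_[cm["cx"]+f*p[:,0]/-p[:,2], cm["cy"]+f*p[:,1]/p[:,2]]
def T(q,L):
    L=np.array(L,float); c,s=np.cos(q[2]),np.sin(q[2])
    return np.c_[q[0]+c*L[:,0]-s*L[:,1], q[1]+s*L[:,0]+c*L[:,1], L[:,2]]
def fit(views,q0):  # views: list of (cm, local, px)
    r=least_squares(lambda q: np.concatenate([(project(c,T(q,L))-np.array(p)).ravel() for c,L,p in views]),q0)
    return r.x, r.fun.reshape(-1,2)
E
python3 - <<'E'
from h import *
c=camera_model("top")
K=[[.08,0,.007],[-.08,.075,.007],[-.08,0,.007]]
pk=np.array([[426,92],[60,137],[143,260]])/5+170
for z in (0,):
    q,r=fit([(c,K,pk)],[.4,.3,-.5]); print("key",q[:2],np.degrees(q[2]),r.round(1).tolist())
S=[[.057,.065,.014],[-.093,.065,.014],[-.093,-.065,.014],[.03,.025,.19],[.03,-.025,.19],[-.03,-.025,.19],[-.03,.025,.19],[.078,.024,.14],[.078,-.024,.14]]
ps=np.array([[55,167],[95,478],[370,448],[272,183],[392,165],[408,315],[290,328],[218,75],[335,58]])/5+[380,180]
q,r=fit([(c,S,ps)],[.3,-.2,0]); print("stand",q[:2],np.degrees(q[2]),r.round(1).tolist()); print("mouth",T(q,[[.078,0,.14]]))
m=[[.045,0,.003],[-.045,.032,.003],[-.045,0,.003]]
q,r=fit([(c,m,np.array([[675,48],[495,131],[542,172]])/5+170)],[.4,.2,-.5]);print("small",q[:2],np.degrees(q[2]),r.round(1).tolist())
E
```

```text
key [0.50179505 0.33099524] -58.29281666996195 [[0.8, -0.6], [-0.2, -0.8], [-0.5, 1.4]]
stand [ 0.43303497 -0.12259361] 5.521699871037773 [[-0.3, -1.0], [-0.3, 1.2], [0.7, 1.5], [-0.8, -1.4], [0.5, -0.3], [1.6, 0.1], [-0.3, 0.1], [-0.3, -0.5], [-0.8, 0.6]]
mouth [[ 0.51067304 -0.11508824  0.14      ]]
small [0.53351948 0.17799181] -46.05045787478666 [[0.4, -0.5], [-0.2, -0.5], [-0.2, 0.9]]
```

```bash
cat >> h.py <<'E'
def go(p,yaw,roll=180,pitch=0):
    s=telemetry.read_state(); A=R.from_euler('xyz',s["tcp_rot"],degrees=True); B=R.from_euler('xyz',[roll,pitch,yaw],degrees=True)
    print("t",round(s["clock"],2),"q",s["joint_positions"].round(),"row",(A.inv()*B).as_rotvec().round(3),(A.inv().apply(np.array(p)-s["eef_pos"])*1000).round(1))
E
python3 - <<'E'
from h import *
print(T([.5018,.331,np.radians(-58.3)],[[-.01,0,.12]]))
go(T([.5018,.331,np.radians(-58.3)],[[-.01,0,.12]])[0],121.7)
E
```

```text
[[0.49654528 0.33950811 0.12      ]]
t 0.1 q [-65.  19.  -4.  84.   1.  77.  -5.] row [-0.001  0.     0.562] [-296.4 -101.1  121. ]
```

```bash
python3 -m crank '[[[0,0,0.562,-296,-101,121,1],[0,0,0.562,-296,-101,121,1],[0,0,0.562,-296,-101,121,1],[0,0,0.562,-296,-101,121,1],[0,0,0.562,-296,-101,121,1],[0,0,0.562,-296,-101,121,1],[0,0,0.562,-296,-101,121,1],[0,0,0.562,-296,-101,121,1]]]' 40
python3 -m crank '[[[0,0,0,0,0,0,1],[0,0,0,0,0,0,1]]]'
python3 - <<'E'
from h import *; import cv2
go([.4965,.3395,.12],121.7)
c=camera_model("wrist"); im=get_image("wrist")[:,:,::-1].copy()
print(project(c,T([.5018,.331,np.radians(-58.3)],[[.08,0,.007],[-.08,0,.007],[-.08,.075,.007]])).round(), telemetry.read_state()["eef_pos"])
cv2.imwrite("pics/w1.png",im)
E
```

```text
clock: 0.77
eef_pos: [0.496, 0.3399, 0.1204]
tcp_rot: [-180.0, 0.0, 121.7]
wrist_force: [0.4, 1.3, -0.2]
gripper_width: 0.0873
gripper_force: 0.0
clock: 0.93
eef_pos: [0.4963, 0.3385, 0.1199]
tcp_rot: [-179.9, 0.1, 121.4]
wrist_force: [0.1, 0.7, 1.1]
gripper_width: 0.0873
gripper_force: 0.0
t 0.93 q [-46.  21.   9.  96.  -4.  63.  -5.] row [-0.002  0.001 -0.005] [ 0.8  0.7 -0.1]
[[283. 318.]
 [282. 121.]
 [387. 121.]] [0.49514844 0.34086917 0.12065857]
```

View pics/w1.png

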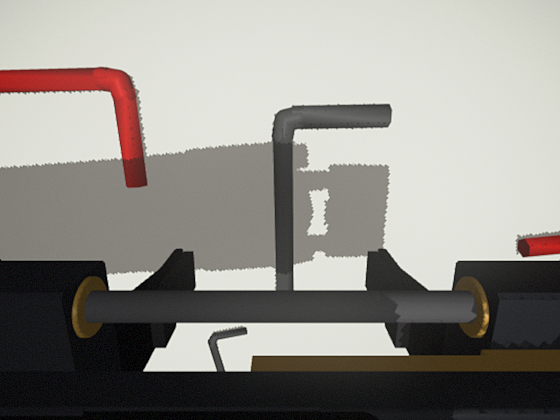

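Wrist view: the dark key lies between the fingers, elbow ≈(283,117), short-arm end ≈(390,115), 4-6 px above the prediction. Refine jointly with the wrist view, then descend.

```bash
python3 - <<'E'
from h import *
K=[[-.08,.075,.007],[-.08,0,.007],[0,0,.007]]
q,r=fit([(camera_model("wrist"),K,[[390,115],[283,117],[284,220]])],[.5018,.331,-1.017])
print(q,np.degrees(q[2]),r.round(1).tolist())
g=T(q,[[-.01,0,.022]])[0];print(g); go(g,np.degrees(q[2])+180)
E
```

```text
[ 0.49948899  0.3378841  -1.01680273] -58.25850509796474 [[-0.6, -0.2], [0.8, -1.9], [-0.2, 2.5]]
[0.49422811 0.34638841 0.022     ]
t 0.98 q [-46.  21.   9.  96.  -4.  63.  -5.] row [-0.001  0.    -0.003] [ 5.2  2.2 98.7]
```

```bash
python3 -m crank '[[[0,0,0,3,1,60,1],[0,0,0,3,1,98,1],[0,0,0,3,1,98,1],[0,0,0,3,1,98,1],[0,0,0,3,1,98,-1],[0,0,0,3,1,98,-1],[0,0,0,3,1,98,-1],[0,0,0,3,1,98,-1]]]' 40
python3 -m crank '[[[0,0,0,0,0,0,-1],[0,0,0,0,0,0,-1],[0,0,0,0,0,0,-1]]]'
```

```text
clock: 1.65
eef_pos: [0.4941, 0.3455, 0.0237]
tcp_rot: [180.0, -0.0, 121.7]
wrist_force: [-0.3, -0.1, 0.4]
gripper_width: 0.0681
gripper_force: 0.0
clock: 1.9
eef_pos: [0.4944, 0.3447, 0.0234]
tcp_rot: [180.0, -0.0, 121.7]
wrist_force: [-0.0, 0.2, -0.3]
gripper_width: 0.0483
gripper_force: 0.0
```

```bash
python3 -m crank '[[[0,0,0,0,0,0,-1],[0,0,0,0,0,0,-1],[0,0,0,0,0,0,-1],[0,0,0,0,0,0,-1],[0,0,0,0,0,0,-1],[0,0,0,0,0,0,-1],[0,0,0,0,0,0,-1],[0,0,0,0,0,0,-1]]]'
python3 - <<'E'
from h import *
go([.555,.32,.1],121.7+95)
go([.555,.32,.1],121.7)
E
```

```text
clock: 2.57
eef_pos: [0.4944, 0.3447, 0.0233]
tcp_rot: [180.0, -0.0, 121.7]
wrist_force: [1.2, -0.1, 0.5]
gripper_width: 0.0138
gripper_force: 40.0
t 2.57 q [-46.  28.   8. 100.  -5.  52.  -4.] row [ 0.     0.    -1.658] [-52.8  38.6 -76.7]
t 2.57 q [-46.  28.   8. 100.  -5.  52.  -4.] row [ 0. -0. -0.] [-52.8  38.6 -76.7]
```

```bash
python3 -m crank '[[[0,0,0,0,0,-35,-1],[0,0,0,0,0,-70,-1],[0,0,-1.658,-53,39,-77,-1],[0,0,-1.658,-53,39,-77,-1],[0,0,-1.658,-53,39,-77,-1],[0,0,-1.658,-53,39,-77,-1],[0,0,-1.658,-53,39,-77,-1],[0,0,-1.658,-53,39,-77,-1]]]'
python3 - <<'E'
from h import *
go([.555,.32,.1],121.7+95)
E
```

```text
clock: 3.23
eef_pos: [0.555, 0.3196, 0.0995]
tcp_rot: [-179.9, -0.1, 165.0]
wrist_force: [0.0, 1.3, -3.0]
gripper_width: 0.0134
gripper_force: 40.0
t 3.23 q [-36.  27.   2.  90.  -1.  63.  42.] row [-0.    -0.001 -0.902] [ 0.1  0.4 -0.5]
```

```bash
python3 -m crank '[[[0,0,-0.902,0,0,0,-1],[0,0,-0.902,0,0,0,-1],[0,0,-0.902,0,0,0,-1],[0,0,-0.902,0,0,0,-1],[0,0,-0.902,0,0,0,-1],[0,0,-0.902,0,0,0,-1],[0,0,-0.902,0,0,0,-1],[0,0,-0.902,0,0,0,-1]]]'
python3 -m crank '[[[0,0,0,0,0,30,-1],[0,0,0,0,0,55,-1],[0,0,0,0,0,70,-1],[0,0,0,0,0,75.5,-1],[0,0,0,0,0,75.5,-1],[0,0,0,0,0,75.5,-0.2],[0,0,0,0,0,75.5,-0.2],[0,0,0,0,0,75.5,-0.2]]]'
python3 -m crank '[[[0,0,0,0,0,0,-0.2],[0,0,0,0,0,0,-0.2],[0,0,0,0,0,0,-0.2],[0,0,0,0,0,0,-0.2]]]'
```

```text
clock: 3.9
eef_pos: [0.5551, 0.3196, 0.0996]
tcp_rot: [180.0, -0.1, -143.2]
wrist_force: [-0.4, -0.7, -3.0]
gripper_width: 0.014
gripper_force: 40.0
clock: 4.57
eef_pos: [0.5559, 0.3203, 0.0255]
tcp_rot: [-180.0, 0.1, -143.7]
wrist_force: [0.6, -0.1, 0.8]
gripper_width: 0.0264
gripper_force: 0.0
clock: 4.9
eef_pos: [0.5555, 0.3201, 0.0249]
tcp_rot: [180.0, 0.0, -143.7]
wrist_force: [-1.2, 0.2, -0.8]
gripper_width: 0.0344
gripper_force: 0.0
```

```bash
python3 -m crank '[[[0,0,0,0,0,-35,0],[0,0,0,0,0,-70,0],[0,0,1.6,0,0,-80,0],[0,0,1.6,0,0,-80,0],[0,0,1.6,0,0,-80,0],[0,0,1.6,0,0,-80,0],[0,0,1.6,0,0,-80,0],[0,0,1.6,0,0,-80,0]]]'
python3 -m crank '[[[0,0,1.6,0,0,0,0],[0,0,1.6,0,0,0,0],[0,0,1.6,0,0,0,0],[0,0,1.6,0,0,0,0],[0,0,1.6,0,0,0,0],[0,0,1.6,0,0,0,0],[0,0,1.6,0,0,0,0],[0,0,1.6,0,0,0,0]]]'
python3 - <<'E'
from h import *
go([.5555,.3201,.11],36.3)
E
```

```text
clock: 5.57
eef_pos: [0.5554, 0.32, 0.1049]
tcp_rot: [180.0, 0.0, 173.0]
wrist_force: [-0.4, 0.0, 0.5]
gripper_width: 0.0432
gripper_force: 0.0
clock: 6.23
eef_pos: [0.5554, 0.3201, 0.1048]
tcp_rot: [180.0, -0.0, 115.7]
wrist_force: [-0.0, 0.4, -0.5]
gripper_width: 0.0434
gripper_force: 0.0
t 6.23 q [-42.  27.  11.  91.  -6.  63.  -4.] row [-0.    -0.     1.386] [-0.1  0.1 -5.2]
```

```bash
python3 -m crank '[[[0,0,1.386,0,0,0,0.2],[0,0,1.386,0,0,0,0.2],[0,0,1.386,0,0,0,0.2],[0,0,1.386,0,0,0,0.2],[0,0,1.386,0,0,0,0.2],[0,0,1.386,0,0,0,0.2],[0,0,1.386,0,0,0,0.2],[0,0,1.386,0,0,0,0.2]]]'
python3 -m crank '[[[0,0,0.4,0,0,0,0.2],[0,0,0.4,0,0,0,0.2],[0,0,0.386,0,0,0,0.2],[0,0,0.386,0,0,0,0.2],[0,0,0.386,0,0,0,0.2],[0,0,0.386,0,0,0,0.2]]]'
python3 - <<'E'
from h import *; import cv2
go([.5555,.3201,.0245],36.3)
q=[.5555+.01*np.cos(np.radians(36.3)),.3201+.01*np.sin(np.radians(36.3)),np.radians(36.3)]
K=[[.08,0,.007],[-.08,0,.007],[-.08,.075,.007]]
for n in("wrist","top"):
  print(project(camera_model(n),T(q,K)).round())
a=get_image("wrist");b=get_image("top")[150:260,150:290]
cv2.imwrite("pics/w2.png",cv2.hconcat([cv2.resize(a,(480,360)),cv2.resize(b,(280,220)).copy() if 0 else cv2.copyMakeBorder(cv2.resize(b,(280,220)),0,140,0,0,0)])[:,:,::-1])
E
```

```text
clock: 6.9
eef_pos: [0.5553, 0.3201, 0.1048]
tcp_rot: [-180.0, -0.0, 58.4]
wrist_force: [-0.6, -0.6, -0.1]
gripper_width: 0.0521
gripper_force: 0.0
clock: 7.4
eef_pos: [0.5553, 0.3202, 0.1048]
tcp_rot: [-180.0, -0.0, 36.9]
wrist_force: [0.2, 0.6, 0.2]
gripper_width: 0.0521
gripper_force: 0.0
t 7.4 q [-54.  29.  26.  91. -13.  63. -77.] row [-0.   -0.    0.01] [ 0.1  0.2 80.3]
[[283.  89.]
 [281. 306.]
 [185. 305.]]
[[210. 153.]
 [249. 207.]
 [224. 225.]]
```

View pics/w2.png

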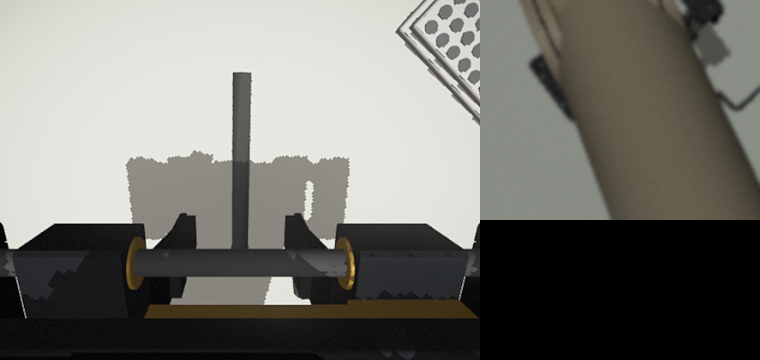

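Wrist half of the view: key's long arm is centred between the fingers, free end at ≈(242,72) in the half-scale picture, within 4 mm of prediction. So the grasp is about 12 mm elbow-side of the middle. Descend and regrip.

```bash
python3 -m crank '[[[0,0,0.01,0,0,40,0.2],[0,0,0.01,0,0,75,-0.5],[0,0,0.01,0,0,81,-1],[0,0,0.01,0,0,81,-1],[0,0,0.01,0,0,81,-1],[0,0,0.01,0,0,81,-1],[0,0,0.01,0,0,81,-1],[0,0,0.01,0,0,81,-1]]]' 50
python3 -m crank '[[[0,0,0,0,0,0,-1],[0,0,0,0,0,0,-1],[0,0,0,0,0,0,-1],[0,0,0,0,0,0,-1],[0,0,0,0,0,0,-1],[0,0,0,0,0,0,-1]]]'
```

```text
clock: 8.17
eef_pos: [0.5558, 0.3204, 0.0248]
tcp_rot: [-180.0, -0.1, 36.1]
wrist_force: [0.3, -0.7, 5.0]
gripper_width: 0.0134
gripper_force: 31.9
clock: 8.67
eef_pos: [0.5559, 0.3203, 0.0248]
tcp_rot: [-180.0, -0.1, 36.1]
wrist_force: [-1.3, -0.7, 6.6]
gripper_width: 0.0131
gripper_force: 50.0
```

```bash
python3 - <<'E'
from h import *
q=[.43303,-.12259,np.radians(5.52)]
for x in (.13,):
  p=T(q,[[.078+x,.068,.158]])[0];print(p); go(p,95.5)
E
```

```text
[ 0.6335243  -0.03489715  0.158     ]
t 8.67 q [-52.  34.  24.  94. -16.  55. -76.] row [ 1.000e-03 -1.000e-03 -1.037e+00] [-146.3  332.8 -133.5]
```

```bash
python3 -m crank '[[[0,0,0,0,0,-40,-1],[0,0,0,0,0,-80,-1],[0,0,0,0,0,-120,-1],[0,0,-1.037,-146,333,-133,-1],[0,0,-1.037,-146,333,-133,-1],[0,0,-1.037,-146,333,-133,-1],[0,0,-1.037,-146,333,-133,-1],[0,0,-1.037,-146,333,-133,-1]]]'
python3 - <<'E'
from h import *
go([.6335,-.0349,.158],95.5)
E
```

```text
clock: 9.33
eef_pos: [0.5992, 0.1177, 0.151]
tcp_rot: [-180.0, 0.0, 71.7]
wrist_force: [0.9, -0.0, -2.7]
gripper_width: 0.0133
gripper_force: 50.0
t 9.33 q [-35.  22.  25.  94. -10.  67. -26.] row [-0.001  0.    -0.415] [-134.2   80.4   -7. ]
```

```bash
python3 -m crank '[[[0,0,-0.415,-134,80,-7,-1],[0,0,-0.415,-134,80,-7,-1],[0,0,-0.415,-134,80,-7,-1],[0,0,-0.415,-134,80,-7,-1],[0,0,-0.415,-134,80,-7,-1],[0,0,-0.415,-134,80,-7,-1],[0,0,-0.415,-134,80,-7,-1],[0,0,-0.415,-134,80,-7,-1]]]'
python3 - <<'E'
from h import *; import cv2
go([.6335,-.0349,.158],95.5)
s=telemetry.read_state()["eef_pos"]
q=[.43303,-.12259,np.radians(5.52)]
k=[s[0]+.012*np.cos(np.radians(95.5)),s[1]+.012*np.sin(np.radians(95.5)),np.radians(95.5)]
z=s[2]-.018
P=np.r_[T(q,[[.078,0,.14]]),T(k,[[-.08,.075,z],[-.08,0,z],[.08,0,z]])]
a=get_image("scene");b=get_image("top")
print("scene (crop x5 from 180,100)",((project(camera_model("scene"),P)-[180,100])*5).round().tolist())
print("top(crop x5 from 380,110)",((project(camera_model("top"),P)-[370,110])*4).round().tolist())
ca=cv2.resize(a[100:220,180:260],None,fx=5,fy=5,interpolation=cv2.INTER_CUBIC)
cb=cv2.resize(b[110:260,370:470],None,fx=4,fy=4,interpolation=cv2.INTER_CUBIC)
cv2.imwrite("pics/pre.png",cv2.hconcat([ca,cb])[:,:,::-1])
E
```

```text
clock: 10.0
eef_pos: [0.6322, -0.031, 0.1576]
tcp_rot: [-180.0, -0.1, 95.2]
wrist_force: [0.2, 0.8, -2.8]
gripper_width: 0.0133
gripper_force: 50.0
t 10.0 q [-20.  24.  24.  90. -10.  68.  11.] row [-0.001 -0.001 -0.005] [-4.   0.9 -0.4]
scene (crop x5 from 180,100) [[82.0, 241.0], [3.0, 274.0], [-118.0, 318.0], [55.0, 434.0]]
top(crop x5 from 380,110) [[259.0, 333.0], [237.0, 232.0], [219.0, 93.0], [-83.0, 123.0]]
```

View pics/pre.png

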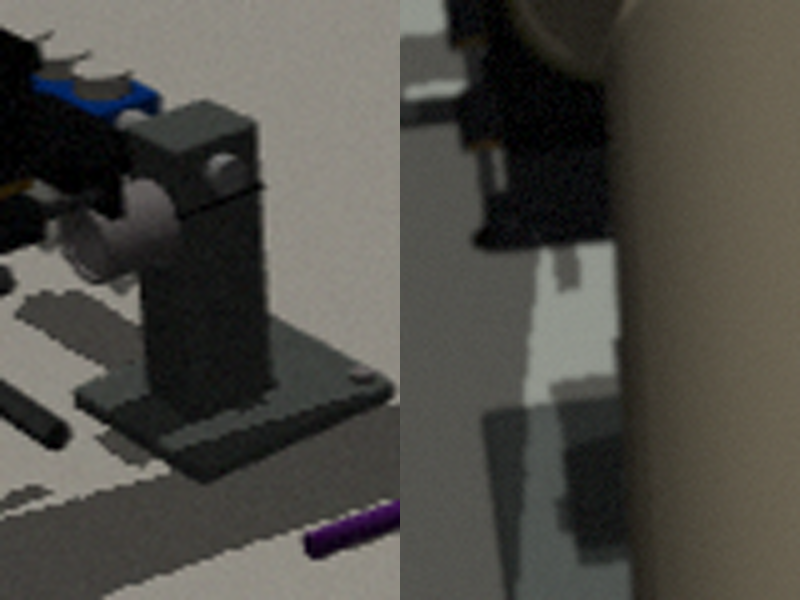

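Left half (scene view): mouth centre ≈(83,248), key tip ≈(3,278), free end ≈(63,435), all within 8 px of the ×5 predictions, so about 2 mm. The key is held level and lined up. Insert.

```bash
python3 -m crank '[[[0,0,-0.005,-3,0,0,-1],[0,0,-0.005,-3,-20,0,-1],[0,0,-0.005,-3,-40,0,-1],[0,0,-0.005,-3,-55,0,-1],[0,0,-0.005,-3,-65,0,-1],[0,0,-0.005,-3,-75,0,-1],[0,0,-0.005,-3,-80,0,-1],[0,0,-0.005,-3,-80,0,-1]]]'
python3 - <<'E'
from h import *
q=[.43303,-.12259,np.radians(5.52)]
s=telemetry.read_state(); d=s["eef_pos"][:2]-T(q,[[.078,0,0]])[0,:2]; c,n=np.cos(q[2]),np.sin(q[2])
print("TCP mouth frame",c*d[0]+n*d[1],-n*d[0]+c*d[1],s["eef_pos"][2],s["tcp_rot"],s["wrist_force"],s["ft_torque"])
E
```

```text
clock: 10.77
eef_pos: [0.5525, -0.0428, 0.1583]
tcp_rot: [180.0, -0.0, 95.4]
wrist_force: [-0.3, -0.2, -3.9]
gripper_width: 0.0133
gripper_force: 50.0
TCP mouth frame 0.04857046979200835 0.0679218057532133 0.15830272301492332 [ 1.79993254e+02 -2.52202480e-02  9.54296094e+01] [-0.32723171 -0.16972384 -3.94430163] [-0.02372114 -0.04912198  0.05227476]
```

```bash
python3 -m crank '[[[0,0,0,0,-5,0,-1],[0,0,0,0,-9,0,-1],[0,0,0,0,-12,0,-1],[0,0,0,0,-15,0,-1],[0,0,0,0,-15,0,-1]]]'
```

```text
clock: 11.18
eef_pos: [0.5377, -0.0444, 0.158]
tcp_rot: [-180.0, -0.0, 95.4]
wrist_force: [-0.5, -0.5, -3.1]
gripper_width: 0.0133
gripper_force: 50.0
```

```bash
python3 -m crank '[[[0,0,0,0,-2,0,-1],[0,0,0,0,-3.5,0,-1],[0,0,0,0,-3.5,0,-1]]]'
```

```text
clock: 11.43
eef_pos: [0.5351, -0.0444, 0.1584]
tcp_rot: [179.9, -0.0, 95.4]
wrist_force: [1.6, 1.2, -3.9]
gripper_width: 0.0132
gripper_force: 50.0
```

```bash
python3 -m crank '[[[0,0,0,0,0,0,-0.2],[0,0,0,0,0,0,-0.2],[0,0,0,0,0,0,-0.2],[0,0,0,0,0,0,-0.2],[0,0,0,0,0,0,-0.2],[0,0,0,0,0,-20,-0.2],[0,0,0,15,0,-45,-0.2],[0,0,0,35,0,-45,-1]]]'
python3 -m crank '[[[0,0,0,0,0,0,-1],[0,0,0,0,0,0,-1],[0,0,0,0,0,0,-1],[0,0,0,0,0,0,-1],[0,0,0,0,0,0,-1],[0,0,0,0,0,0,-1],[0,0,0,0,0,0,-1],[0,0,0,0,0,0,-1]]]'
python3 - <<'E'
from h import *; import cv2
q=[.43303,-.12259,np.radians(5.52)]
s=telemetry.read_state(); d=s["eef_pos"][:2]-T(q,[[.078,0,0]])[0,:2]; c,n=np.cos(q[2]),np.sin(q[2])
print("TCP mouth frame",c*d[0]+n*d[1],-n*d[0]+c*d[1])
a=get_image("scene")
cv2.imwrite("pics/rel.png",cv2.resize(a[90:210,130:270],None,fx=5,fy=5,interpolation=cv2.INTER_CUBIC)[:,:,::-1])
E
```

```text
clock: 12.1
eef_pos: [0.5333, -0.0114, 0.2074]
tcp_rot: [179.7, 0.0, 95.2]
wrist_force: [0.2, -0.9, 0.6]
gripper_width: 0.0325
gripper_force: 0.0
clock: 12.77
eef_pos: [0.5313, -0.01, 0.203]
tcp_rot: [-180.0, -0.0, 95.4]
wrist_force: [-0.2, 0.1, 0.8]
gripper_width: 0.0005
gripper_force: 0.0
TCP mouth frame 0.030681412153496224 0.10256867507283662
```

View pics/rel.png

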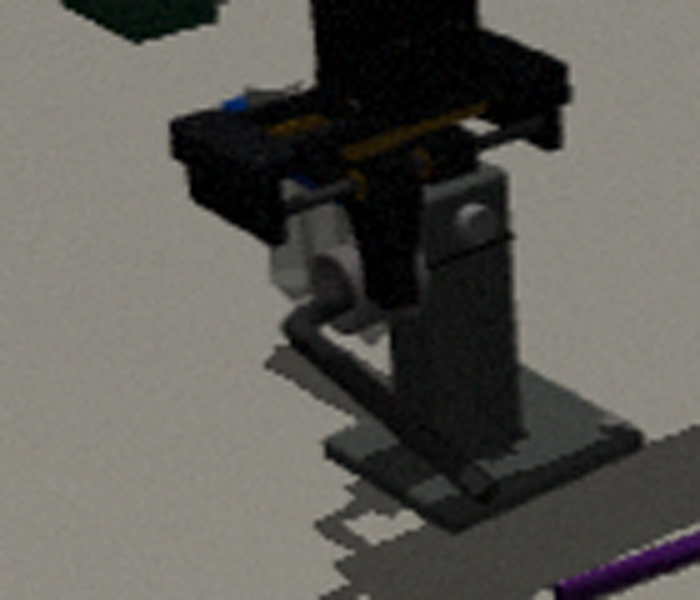

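Key sits in the bolt and sags, elbow ≈(300,325), free end ≈(483,495). Shut fingers are above the arm. Press down.

```bash
python3 -m crank '[[[0,0,0,0,0,25,-1],[0,0,0,0,0,50,-1],[0,0,0,0,0,60,-1],[0,0,0,0,0,68,-1],[0,0,0,0,0,76,-1],[0,0,0,0,0,84,-1],[0,0,0,0,0,84,-1]]]'
python3 -m crank '[[[0,0,0,0,0,6,-1],[0,0,0,0,0,12,-1],[0,0,0,0,0,18,-1],[0,0,0,0,0,22,-1],[0,0,0,0,0,22,-1]]]'
```

```text
clock: 13.4
eef_pos: [0.5319, -0.0099, 0.1191]
tcp_rot: [179.9, 0.0, 95.4]
wrist_force: [1.6, 0.4, 3.1]
gripper_width: 0.0008
gripper_force: 1.5
clock: 13.82
eef_pos: [0.5326, -0.0095, 0.0981]
tcp_rot: [179.8, -0.0, 95.4]
wrist_force: [1.8, 1.1, 5.8]
gripper_width: 0.0005
gripper_force: 2.5
```

```bash
python3 -m crank '[[[0,0,0,0,0,4,-1],[0,0,0,0,0,8,-1],[0,0,0,0,0,12,-1],[0,0,0,0,0,15,-1],[0,0,0,0,0,15,-1]]]'
python3 -m crank '[[[0,0,0,0,0,2,-1],[0,0,0,0,0,4,-1],[0,0,0,0,0,5,-1],[0,0,0,0,0,5,-1]]]'
```

```text
clock: 14.23
eef_pos: [0.5327, -0.0094, 0.0832]
tcp_rot: [179.8, -0.0, 95.4]
wrist_force: [1.3, 1.4, 5.1]
gripper_width: 0.0006
gripper_force: 2.4
clock: 14.57
eef_pos: [0.5327, -0.0094, 0.0783]
tcp_rot: [179.8, -0.0, 95.4]
wrist_force: [1.1, 1.6, 5.3]
gripper_width: 0.0007
gripper_force: 2.3
```

Not yet at the stop; keep pressing.

```bash
python3 -m crank '[[[0,0,0,0,0,2,-1],[0,0,0,0,0,4,-1],[0,0,0,0,0,5,-1],[0,0,0,0,0,5,-1]]]'
python3 -m crank '[[[0,0,0,0,0,2,-1],[0,0,0,0,0,4,-1],[0,0,0,0,0,5,-1],[0,0,0,0,0,5,-1]]]'
```

```text
clock: 14.9
eef_pos: [0.5326, -0.0093, 0.0733]
tcp_rot: [179.9, -0.0, 95.4]
wrist_force: [-0.0, 1.3, 4.6]
gripper_width: 0.0005
gripper_force: 2.3
clock: 15.23
eef_pos: [0.5326, -0.0094, 0.0683]
tcp_rot: [179.9, -0.0, 95.4]
wrist_force: [1.0, 1.2, 4.8]
gripper_width: 0.0004
gripper_force: 2.2
```

```bash
python3 - <<'E'
from h import *; import cv2
a=get_image("scene")
cv2.imwrite("pics/press.png",cv2.resize(a[90:210,130:270],None,fx=5,fy=5,interpolation=cv2.INTER_CUBIC)[:,:,::-1])
q=[.43303,-.12259,np.radians(5.52)]
for t in (15,35,40,45,50):
  t=np.radians(t); print(((project(camera_model("scene"),T(q,[[.109,.16*np.cos(t),.14-.16*np.sin(t)],[.109,0,.14]]))-[130,90])*5).round().tolist())
E
```

```text
[[461.0, 479.0], [285.0, 308.0]]
[[440.0, 543.0], [285.0, 308.0]]
[[432.0, 554.0], [285.0, 308.0]]
[[423.0, 563.0], [285.0, 308.0]]
[[413.0, 570.0], [285.0, 308.0]]
```

View pics/press.png

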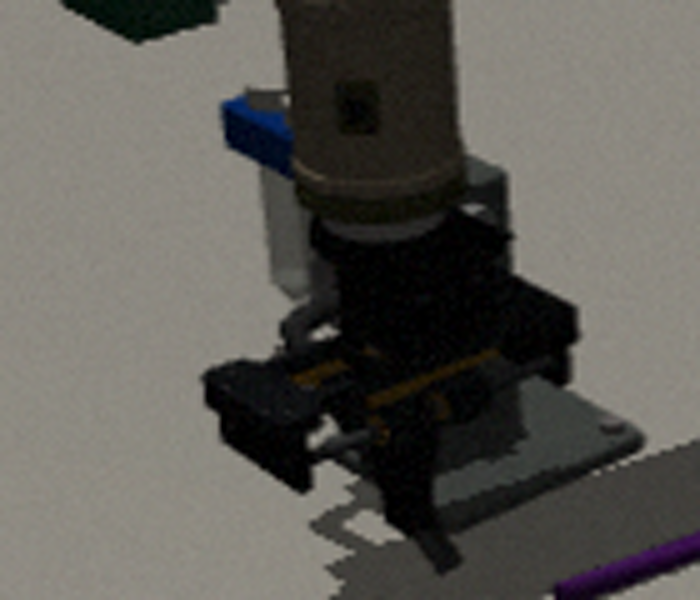

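Free end now ≈(448,568), which is about 40–43° down after allowing for the offset seen at release. Press a bit further to feel the stop.

```bash
python3 -m crank '[[[0,0,0,0,0,1,-1],[0,0,0,0,0,2,-1],[0,0,0,0,0,3,-1],[0,0,0,0,0,3,-1]]]'
python3 -m crank '[[[0,0,0,0,0,1,-1],[0,0,0,0,0,2,-1],[0,0,0,0,0,3,-1],[0,0,0,0,0,3,-1]]]'
```

```text
clock: 15.62
eef_pos: [0.5326, -0.0093, 0.0654]
tcp_rot: [179.9, -0.0, 95.4]
wrist_force: [-0.0, 1.1, 6.3]
gripper_width: 0.0004
gripper_force: 2.5
clock: 15.95
eef_pos: [0.5326, -0.0092, 0.0624]
tcp_rot: [179.9, -0.0, 95.4]
wrist_force: [-0.0, 1.6, 6.0]
gripper_width: 0.0005
gripper_force: 2.8
```

```bash
python3 -m crank '[[[0,0,0,0,0,1,-1],[0,0,0,0,0,2,-1],[0,0,0,0,0,3,-1],[0,0,0,0,0,3,-1]]]'
python3 -m crank '[[[0,0,0,0,0,1,-1],[0,0,0,0,0,2,-1],[0,0,0,0,0,3,-1],[0,0,0,0,0,3,-1]]]'
```

```text
clock: 16.28
eef_pos: [0.5327, -0.0091, 0.0594]
tcp_rot: [179.8, -0.1, 95.4]
wrist_force: [0.6, 1.7, 6.4]
gripper_width: 0.0005
gripper_force: 2.9
clock: 16.62
eef_pos: [0.5327, -0.0091, 0.0565]
tcp_rot: [179.8, -0.1, 95.4]
wrist_force: [0.8, 2.5, 6.6]
gripper_width: 0.0003
gripper_force: 2.8
```

```bash
python3 -m crank '[[[0,0,0,0,0,-20,-1],[0,0,0,0,0,-60,-1],[0,0,0,0,0,-100,-1],[0,0,0,0,0,-140,-1],[0,0,0,20,20,-180,-1],[0,0,0,60,30,-200,-1],[0,0,0,100,30,-200,-1],[0,0,0,140,30,-200,-1]]]'
python3 -m crank '[[[0,0,0,0,0,0,-1],[0,0,0,0,0,0,-1]]]'
python3 - <<'E'
from h import *; import cv2
a=get_image("scene");b=get_image("top")
cv2.imwrite("pics/fin.png",cv2.hconcat([cv2.resize(a[110:210,170:250],None,fx=5,fy=5,interpolation=cv2.INTER_CUBIC)[:,:400],cv2.resize(b[140:240,360:460],None,fx=4,fy=5,interpolation=cv2.INTER_CUBIC)])[:,:,::-1])
q=[.43303,-.12259,np.radians(5.52)]
for t in (15,30,35,40,45,50,55):
  t=np.radians(t); P=T(q,[[.109,.16*np.cos(t),.14-.16*np.sin(t)],[.109,0,.14]])
  print(((project(camera_model("scene"),P)-[170,110])*5).round().tolist(),((project(camera_model("top"),P)-[360,140])*[4,5]+[400,0]).round().tolist())
E
```

```text
clock: 17.28
eef_pos: [0.5497, 0.1282, 0.258]
tcp_rot: [179.7, -0.1, 95.3]
wrist_force: [0.7, 0.7, -0.1]
gripper_width: 0.0002
gripper_force: 0.0
clock: 17.45
eef_pos: [0.548, 0.13, 0.2553]
tcp_rot: [180.0, -0.0, 95.7]
wrist_force: [0.3, -0.5, -0.5]
gripper_width: 0.0004
gripper_force: 0.0
[[261.0, 379.0], [85.0, 208.0]] [[384.0, 245.0], [691.0, 193.0]]
[[247.0, 430.0], [85.0, 208.0]] [[401.0, 254.0], [691.0, 193.0]]
[[240.0, 443.0], [85.0, 208.0]] [[410.0, 256.0], [691.0, 193.0]]
[[232.0, 454.0], [85.0, 208.0]] [[421.0, 257.0], [691.0, 193.0]]
[[223.0, 463.0], [85.0, 208.0]] [[434.0, 259.0], [691.0, 193.0]]
[[213.0, 470.0], [85.0, 208.0]] [[449.0, 259.0], [691.0, 193.0]]
[[202.0, 475.0], [85.0, 208.0]] [[465.0, 259.0], [691.0, 193.0]]
```

View pics/fin.png

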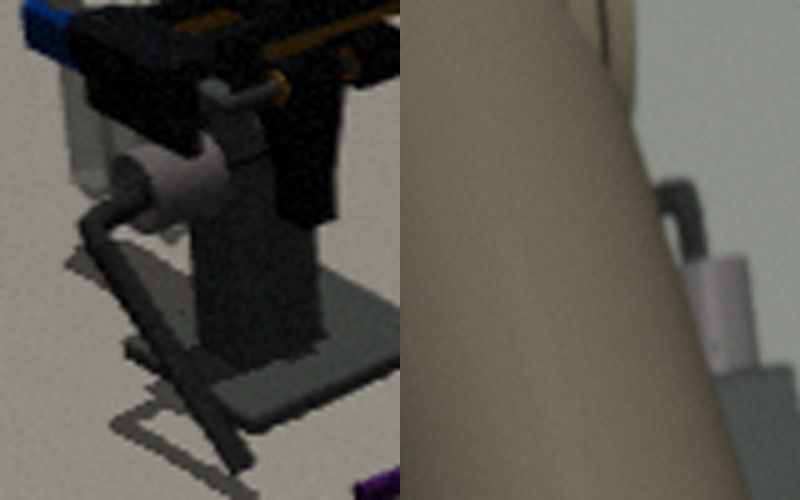

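Key still in the bolt: elbow ≈(98,223), free end ≈(238,468), so ~43° below level. It started at ~14° on release, so the turn is past 0.28 rad. I didn't feel a clear stop, so I'll press once more nearer the axis, where the finger can't run off the end.

```bash
python3 - <<'E'
from h import *
q=[.43303,-.12259,np.radians(5.52)]
go(T(q,[[.109,.088,.24]])[0],95.4)
E
```

```text
t 17.55 q [-34.  11.  19.  93.  -4.  77.  -9.] row [ 0.  0. -0.] [-148.5  -29.6   15.3]
```

```bash
python3 -m crank '[[[0,0,0,-40,-30,15,-1],[0,0,0,-80,-30,15,-1],[0,0,0,-120,-30,15,-1],[0,0,0,-148,-30,15,-1],[0,0,0,-148,-30,15,-1],[0,0,0,-148,-30,50,-1],[0,0,0,-148,-30,85,-1],[0,0,0,-148,-30,115,-1]]]'
python3 -m crank '[[[0,0,0,0,0,20,-1],[0,0,0,0,0,40,-1],[0,0,0,0,0,45,-1],[0,0,0,0,0,45,-1]]]'
python3 -m crank '[[[0,0,0,0,0,4,-1],[0,0,0,0,0,8,-1],[0,0,0,0,0,12,-1],[0,0,0,0,0,12,-1]]]'
python3 -m crank '[[[0,0,0,0,0,2,-1],[0,0,0,0,0,4,-1],[0,0,0,0,0,6,-1],[0,0,0,0,0,6,-1]]]'
```

```text
clock: 18.22
eef_pos: [0.5321, -0.0252, 0.1387]
tcp_rot: [180.0, 0.0, 95.2]
wrist_force: [0.4, 0.0, -1.0]
gripper_width: 0.0003
gripper_force: 0.0
clock: 18.55
eef_pos: [0.5316, -0.0245, 0.0941]
tcp_rot: [-179.9, 0.0, 95.3]
wrist_force: [-0.0, 0.1, 0.7]
gripper_width: 0.0005
gripper_force: 0.0
clock: 18.88
eef_pos: [0.5327, -0.0231, 0.083]
tcp_rot: [180.0, -0.0, 95.4]
wrist_force: [1.0, 0.4, -0.1]
gripper_width: 0.0007
gripper_force: 0.2
clock: 19.22
eef_pos: [0.5328, -0.0229, 0.0771]
tcp_rot: [180.0, -0.0, 95.4]
wrist_force: [0.1, 1.3, 4.1]
gripper_width: 0.0004
gripper_force: 2.0
```

```bash
python3 -m crank '[[[0,0,0,0,0,2,-1],[0,0,0,0,0,4,-1],[0,0,0,0,0,4,-1]]]'
python3 -m crank '[[[0,0,0,0,0,2,-1],[0,0,0,0,0,4,-1],[0,0,0,0,0,4,-1]]]'
python3 -m crank '[[[0,0,0,0,0,2,-1],[0,0,0,0,0,4,-1],[0,0,0,0,0,4,-1]]]'
```

```text
clock: 19.47
eef_pos: [0.533, -0.0227, 0.0733]
tcp_rot: [180.0, -0.0, 95.4]
wrist_force: [0.2, 1.9, 5.1]
gripper_width: 0.0002
gripper_force: 3.0
clock: 19.72
eef_pos: [0.5332, -0.0226, 0.0695]
tcp_rot: [179.9, -0.0, 95.4]
wrist_force: [0.3, 2.8, 7.1]
gripper_width: 0.0007
gripper_force: 3.4
clock: 19.97
eef_pos: [0.5334, -0.0225, 0.0655]
tcp_rot: [179.9, -0.0, 95.4]
wrist_force: [0.1, 2.8, 7.3]
gripper_width: 0.0006
gripper_force: 3.3
```

```bash
python3 -m crank '[[[0,0,0,0,0,2,-1],[0,0,0,0,0,4,-1],[0,0,0,0,0,4,-1]]]'
python3 -m crank '[[[0,0,0,0,0,2,-1],[0,0,0,0,0,4,-1],[0,0,0,0,0,4,-1]]]'
python3 -m crank '[[[0,0,0,0,0,2,-1],[0,0,0,0,0,4,-1],[0,0,0,0,0,4,-1]]]'
```

```text
clock: 20.22
eef_pos: [0.5335, -0.0225, 0.0616]
tcp_rot: [179.9, -0.0, 95.4]
wrist_force: [0.8, 3.5, 7.4]
gripper_width: 0.0003
gripper_force: 3.4
clock: 20.47
eef_pos: [0.5336, -0.0224, 0.0577]
tcp_rot: [179.9, -0.0, 95.5]
wrist_force: [0.8, 3.0, 7.9]
gripper_width: 0.0003
gripper_force: 3.7
clock: 20.72
eef_pos: [0.5341, -0.0218, 0.0542]
tcp_rot: [179.8, -0.1, 95.5]
wrist_force: [0.5, 5.5, 11.1]
gripper_width: 0.0007
gripper_force: 5.4
```

Force is jumping now; a few millimetres more.

```bash
python3 -m crank '[[[0,0,0,0,0,1,-1],[0,0,0,0,0,3,-1],[0,0,0,0,0,3,-1]]]'
python3 -m crank '[[[0,0,0,0,0,1,-1],[0,0,0,0,0,2,-1],[0,0,0,0,0,2,-1]]]'
```

```text
clock: 20.97
eef_pos: [0.5344, -0.022, 0.0508]
tcp_rot: [179.8, -0.0, 95.5]
wrist_force: [4.8, 4.6, 2.2]
gripper_width: 0.0002
gripper_force: 3.2
clock: 21.22
eef_pos: [0.5345, -0.0224, 0.0488]
tcp_rot: [179.8, -0.0, 95.5]
wrist_force: [5.2, 3.3, 2.6]
gripper_width: 0.0
gripper_force: 3.0
```

```bash
python3 -m crank '[[[0,0,0,0,3,-10,-1],[0,0,0,0,5,-40,-1],[0,0,0,0,5,-80,-1],[0,0,0,0,5,-120,-1],[0,0,0,0,5,-160,-1],[0,0,0,30,10,-190,-1],[0,0,0,70,10,-205,-1],[0,0,0,110,10,-205,-1]]]'
python3 -m crank '[[[0,0,0,30,0,0,-1],[0,0,0,30,0,0,-1]]]'
python3 - <<'E'
from h import *; import cv2
cv2.imwrite("pics/fin2.png",get_image("scene")[:,:,::-1])
a=cv2.imread("pics/fin.png")[:,:400]
b=cv2.resize(cv2.imread("pics/fin2.png")[110:210,170:250],None,fx=5,fy=5,interpolation=cv2.INTER_CUBIC)
def line(im):
  g=cv2.cvtColor(im,cv2.COLOR_BGR2GRAY); out=[]
  for y in (250,280,310,340,380,420,440,455,465,475,485):
    r=g[y,60:300].astype(int); out.append((y,r[::8].tolist()))
  return out
for (y,r),(_,s) in zip(line(a),line(b)): print(y,r,"\n   ",s)
E
```

```text
clock: 21.88
eef_pos: [0.5337, 0.087, 0.2571]
tcp_rot: [179.6, -0.1, 95.2]
wrist_force: [0.6, 0.2, -1.0]
gripper_width: 0.0007
gripper_force: 0.0
clock: 22.05
eef_pos: [0.5279, 0.1246, 0.2527]
tcp_rot: [-180.0, -0.1, 96.0]
wrist_force: [0.2, 1.2, -0.2]
gripper_width: 0.0006
gripper_force: 0.0
250 [136, 138, 72, 40, 10, 18, 24, 31, 62, 62, 63, 100, 137, 140, 133, 138, 102, 16, 16, 18, 22, 15, 22, 19, 18, 22, 18, 20, 19, 17] 
    [138, 140, 75, 41, 13, 17, 27, 35, 61, 62, 66, 101, 136, 142, 135, 142, 100, 20, 14, 14, 22, 19, 22, 20, 21, 15, 21, 19, 21, 13]
280 [140, 138, 142, 124, 97, 58, 12, 13, 26, 30, 47, 64, 66, 63, 66, 63, 50, 17, 20, 15, 20, 19, 17, 23, 21, 21, 22, 21, 19, 20] 
    [137, 139, 142, 122, 97, 48, 9, 21, 26, 26, 58, 62, 62, 64, 65, 66, 52, 18, 19, 16, 18, 19, 19, 19, 17, 20, 21, 21, 19, 14]
310 [138, 138, 140, 138, 139, 138, 138, 138, 70, 15, 23, 28, 35, 58, 66, 53, 65, 31, 15, 14, 18, 17, 14, 23, 21, 20, 22, 17, 18, 19] 
    [142, 140, 137, 137, 137, 138, 137, 137, 37, 20, 26, 26, 49, 65, 66, 51, 63, 33, 18, 19, 17, 22, 14, 24, 22, 20, 19, 20, 19, 24]
340 [139, 139,
[... 1586 characters left out ...]
8, 141, 141, 139, 141, 144, 136, 72, 56, 64, 82, 87, 18, 29, 27, 20, 119, 143, 139, 139, 139, 140]
475 [140, 139, 139, 140, 137, 140, 139, 140, 139, 140, 141, 137, 141, 141, 139, 144, 135, 62, 60, 67, 66, 79, 64, 145, 146, 139, 141, 138, 140, 139] 
    [139, 143, 138, 139, 142, 141, 138, 139, 141, 139, 141, 141, 139, 138, 139, 143, 133, 100, 56, 66, 57, 16, 56, 145, 142, 141, 137, 141, 141, 143]
485 [138, 142, 141, 139, 140, 140, 139, 142, 139, 142, 139, 142, 143, 138, 142, 140, 140, 145, 125, 55, 64, 66, 60, 89, 148, 143, 139, 139, 138, 143] 
    [140, 139, 141, 140, 139, 139, 139, 138, 140, 139, 139, 139, 140, 139, 141, 140, 140, 140, 125, 100, 54, 61, 64, 82, 112, 142, 138, 139, 140, 138]
```

The picture data shows the key still fully in the bolt, with the elbow unmoved and the arm ~3° further down. The force jump marks the stop. The gripper is clear, so I'm handing in.

```bash
python3 -c "
from rig import ctrl
print(ctrl.hand_in())"
```

```text
the job is handed in; nothing more can be done
None
```

I handed the job in at about 22 s: the larger key is in the bolt with its long arm about 46° down and the gripper is clear; a brief rise to about 11 N before the finger slipped off the arm suggests the stop was reached, I didn't look at the smaller key again, and the hand-in gave no verdict.

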